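# Select the keeper slot in a gearbox's H gate and lock the lever in

### The arm

A 6-joint arm with a two-finger parallel gripper is mounted at the origin on a cart in front of the work surface, level with it; the furniture and walls round the work are solid. World frame = base frame: x ahead of the robot, y to its left, z up, the work surface at z = 0. Lengths are in m, angles in rad, forces in N, time in s.
With the tool pointing down it reaches from about 0.35 to 0.725 m from the base axis. Payload 4.3 kg.
Tool frame: the origin (TCP) lies midway between the tips of the shut fingers; the grasp point (between the pads) lies 19 mm behind it (r.pinch_z is the distance from the TCP to the grasp point, in m); z points along the fingers, y is the line along which they close (so a half turn about z gives the same grasp; the last joint's range is limited). The gripper opens to 85 mm and grips with 20 to 120 N. Pads are 22 mm wide; open, the fingers measure 114 mm over their backs; the gripper's body (76 mm by 85 mm) begins 54 mm behind the grasp point. The pads swing forward as they close: fully open they stand 13 mm farther back than shut.
Start: joints at [1.158, 0.377, 0.081, 1.274, 0, 1.46], TCP at [0.171, 0.549, 0.207] pointing down, gripper open.
Joint ranges: [-2.72, 2.72], [-0.84, 1.66], [-1.02, 1.22], [-1.77, 2.12], [-1.37, 1.28], [-3.14, 3.14]. Speed limits (rad/s): [2.57, 2.57, 3.14, 3.14, 3.14, 3.14].

### API

Orientations are given as a unit quaternion [w, x, y, z].
In Python, from rig import r, imaging gives the robot as it stands.
- The arm moves only by the tool servo_tool, never from a script. Its argument "increments" is a list of rows, each a list of 7 numbers: the shift along the tool's x, y, z in cm, then the turn, a rotation vector about the tool's x, y, z in rad, then the gripper command: -1 is fully open, 1 is shut, values between are in proportion. In form: [[dx, dy, dz, rx, ry, rz, jaw], ...]. A call has 1 to 12 rows; each row is the pose to reach, as a shift and turn from the pose commanded when the call began, along the tool's axes at that moment; what a row does not reach only later rows make up. A row lasts 1/10 s, in which the tool goes at most 50 mm and 8.59 degrees, less where a joint would pass 70% of its speed; a pose out of reach is approached as far as the arm can. A call with a gripper value outside its range is refused whole. The fingers move at their own pace and stop on an object; "force" is the grip in N (left out, the last holds). Time passes only in rows, so rows that repeat a pose let the fingers close. It gives the time, the measured TCP pose, the force, the opening and the grip force at its end, in the units of the state.
- r.sense(): the state, without advancing time (a new reading comes with each control period).
- imaging.camera(name): name is "side" or "top"; returns a dict with "image" (480x640x3 uint8, red, green, blue), "fx", "fy", "cx", "cy" (pixels), "k1" (the pictures are not rectified: a ray, as slopes to the right and down, at radius r is drawn at 1 + k1 r^2 times it, then the intrinsics apply), "T" (4x4, takes a point from camera to world coordinates). Camera axes: x right, y down, z forward; pixel columns grow to the right and rows downward; lengths in m; the calibration is good to about 2 mm. A picture is of the moment at which its call begins. There is no depth.
- r.finish_job(): hands the job in; it is judged then, once.
The state is a dict: "clock": time; "q": joint angles; "dq": joint speeds; "joint_torque": joint torques, N m; "position": TCP position; "eef_rot": TCP orientation; "contact_force": force on the tool from outside, world axes, zero at the start; "torque": the same for the moment, N m; "grip_width": opening from 0.0 (shut) to 1.0 (fully open); "grip_force": force on a finger pad.
Only numpy, scipy, OpenCV 4.12 (cv2) and the standard library are available. Lean on these libraries where they do the work, as an engineer would, in place of code of your own. Each camera call takes 0.05 s, during which the arm holds its last target. There are 200 camera calls.

### The job

Lock the rebuilt gearbox in gear so that its flange nut can be tightened: push the gear lever out of the slot it stands in, through neutral and into the slot at the output-flange end on the side where the steel keeper is pivoted, fully home, then push the keeper by its upright peg right across the slot behind the lever. Do not lift, tip or shove the gearbox, and leave the nut on its case and the tools and parts round it where they lie.

Things in the scene. Friction and masses are not known exactly. Their poses are not given: they have to be found in the camera images.
- gearbox: grey cast gearbox, 12 kg, loose on its feet; case 214x132 mm, 85 mm high, under an aluminium turret. Origin: centre of the underside, below the turret. Own +x to the output end (80 mm round drive flange, out to x=+144 mm), within about 0.45 rad of straight away from the robot; -x to the input end (20 mm splined shaft, out to x=-158 mm); +z up
- gate (a point): centre of the H opening, at the top of the steel gate plate (120x106x6 mm), 125 mm above the bench; axes as the gearbox's. Two slots along x, 20 mm wide, centred at y=+20 and -20 mm, ending at x=+-28 mm, joined by the neutral channel along y, 20 mm wide (x=-10..+10). The tongues between the slots have round noses. The lever's 12 mm stem is stopped by these edges
- wanted_slot (a point): centre of the stem, at the plate's top, when the lever is home in the wanted slot: (+22, -20, 0) mm from the gate's centre, at the output-flange end on the keeper's side. The lever starts in the opposite slot, at -x, +y
- knob (a point): centre of the lever's black ball knob, 36 mm across. It is 135 mm from the lever's pivot, which lies 75 mm below the gate's centre; upright in neutral the knob is 60 mm above the plate. In the gearbox frame it starts near (-27..-36, +34, 176..179) mm and ends near (+36, -34, 175) mm
- shift (a joint): lean of the lever along the gearbox's x, rad: 0 neutral, about +0.27 home in a slot at the output end, about -0.27 at the input end. Stiff (about 3 N at the knob) and stays where it is left
- select (a joint): lean of the lever along the gearbox's y, rad: about +0.26 in the +y slots, -0.26 in the -y slots. It can pass 0 only in neutral (shift within about 0.05 rad; the round noses centre it from a little further). Stiff (about 3 N at the knob) and stays where it is left
- keeper (a joint): swing of the keeper, rad: 0 to 0.2 at the start (open, bar parked along the plate's -y edge), 1.57 closed at its stop (bar across the wanted slot, behind the stem). Closes clockwise seen from above. About 1 N at the peg; stays where it is left. It can close only when the lever is home
- keeper_pivot (a point): pivot of the keeper (vertical axis), (+8, -42, 0) mm from the gate's centre. The keeper is a flat dark steel crank on the gate plate: an 8 mm wide bar reaches 42 mm from the pivot, a tail at 135 degrees to it carries the peg at 70 mm
- keeper_peg (a point): point on the axis of the keeper's upright peg, 30 mm above the plate. The peg, 13 mm thick with an 18 mm black cap, stands 5 to 47 mm above the plate, outside the case. From the gate's centre it goes on an arc from (+58, -92) mm when open over (+8, -112) to (-42, -92) mm when closed
- nut: hexagon M16 steel nut, 24x27x13 mm, standing flat on the gearbox case in front of the turret; origin at the centre of its underside; a bystander, to be left alone
- spanner: combination spanner, 36x201x8 mm, lying along the gearbox's +y side; origin at the centre of its underside, long axis its own y; a bystander, to be left alone
- bolt: M16 bolt, 27x61x24 mm, lying near the gearbox's input end on its -y side; origin at the centre of its underside; a bystander, to be left alone
- tin: open round steel tin, 67 mm across, 39 mm high, on the gearbox's +y side; origin at the centre of its underside; a bystander, to be left alone
- fitting: brass pipe fitting, 26x38x23 mm, lying near the output flange on the -y side; origin at the centre of its underside; a bystander, to be left alone
- pliers: pliers with red handles, 60x172x14 mm, lying to the left; origin at the centre of the underside; a bystander, to be left alone
- hammer: ball-pane hammer, 102x334x35 mm, lying to the right; origin at the centre of the underside; a bystander, to be left alone

How it is judged:
By the outcome, as a careful person would: the job done as asked, in the order asked, and still so for the second after the job is handed in, with the robot touching nothing.
It also fails if it takes over 61 s, if anything falls off the work surface, if the arm or the gripper's body presses on something with over 40 N, if the wrist force passes 120 N, or if a joint passes its speed limit or range.

## Working session

There is one attempt and no reset: what is moved stays moved. The work goes in short steps, Python scripts to look and compute and a tool call to move; the robot and the scene stay as the last step left them, time stands still between calls to the robot, and variables do not carry over. Pictures are saved under pics/ and viewed, at most 10 in all, crops included, and the job is handed in when it is done.

Besides the shell and the picture viewer there is one more tool, called after "Emit:" by a JSON object that holds its "fn" and its "kwargs", one argument or row to a line. servo_tool: Moves the arm, as the interface text tells. Its arguments: {"type":"object","properties":{"increments":{"type":"array"},"force":{"type":"number"}},"required":["increments"]}

```bash
mkdir -p pics; ls; python3 - <<'E'
from rig import r, imaging
import cv2
s=r.sense();print({k:s[k] for k in('clock','position','eef_rot','contact_force','grip_width')},r.pinch_z)
for n in('top','side'):
    c=imaging.camera(n);cv2.imwrite(f'pics/{n}0.png',c['image'][:,:,::-1]);print(n,c['fx'],c['fy'],c['cx'],c['cy'],c['k1']);print(c['T'])
E
```

```text
pics
{'clock': 0.0, 'position': array([0.17117111, 0.54819924, 0.20635688]), 'eef_rot': array([-2.67715751e-04,  1.50812581e-01,  9.88561842e-01, -9.89379539e-04]), 'contact_force': array([-1.19601338, -0.03171029, -0.59463369]), 'grip_width': 0.9998828230991774} 0.0187
top 528.0577827216262 528.0577827216262 327.1729767292341 241.14435681557157 0.025783511474831166
[[ 0.00263853 -0.97920206  0.20287032  0.3111478 ]
 [-0.99999485 -0.00221296  0.00232453  0.02511849]
 [-0.00182724 -0.20287541 -0.97920285  1.38678395]
 [ 0.          0.          0.          1.        ]]
side 573.1535624124361 573.1535624124361 331.2662019075993 241.91566086424402 -0.0303979475062691
[[-0.85572907 -0.3515309   0.37967589 -0.07739119]
 [-0.51737795  0.57151239 -0.63694085  1.07405901]
 [ 0.00691491 -0.74148474 -0.6709341   1.22999816]
 [ 0.          0.          0.          1.        ]]
```

View pics/top0.png

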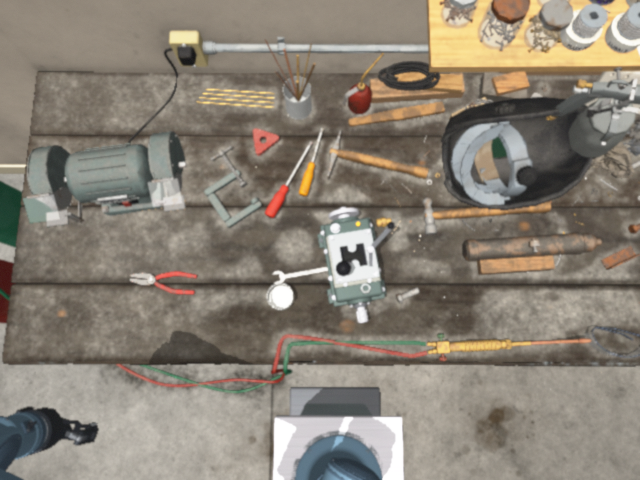

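View pics/side0.png

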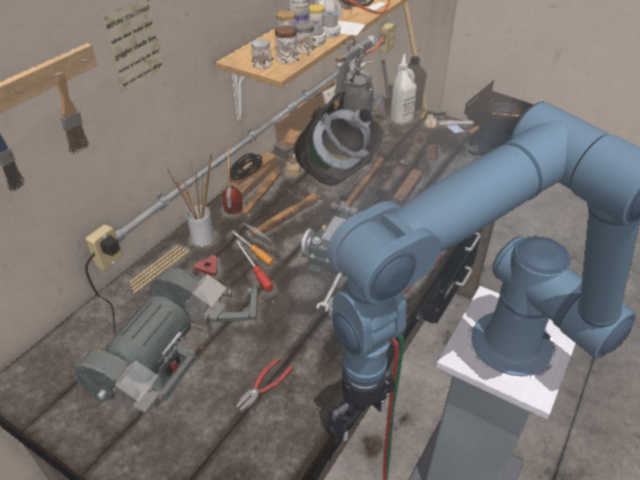

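The top view shows the gearbox at about (350,258), with the knob at (343,268) and the peg near (391,226). The arm hides it in the side view. I'll enlarge that part.

```bash
cat > h.py <<'E'
import numpy as np, cv2
from rig import r, imaging
def ray(c,u,v):
    d=np.array([(u-c['cx'])/c['fx'],(v-c['cy'])/c['fy']]); s=d.copy()
    for _ in range(8): s=d/(1+c['k1']*(s@s))
    w=c['T'][:3,:3]@np.array([*s,1.]); return c['T'][:3,3],w
def onz(c,u,v,z):
    o,w=ray(c,u,v); return o+w*(z-o[2])/w[2]
def proj(c,p):
    q=np.linalg.inv(c['T'])@np.array([*p,1.]); s=q[:2]/q[2]; s=s*(1+c['k1']*(s@s))
    return np.array([s[0]*c['fx']+c['cx'],s[1]*c['fy']+c['cy']])
def crop(n,x0,y0,x1,y1,k,f,grid=10):
    c=imaging.camera(n); im=cv2.resize(np.ascontiguousarray(c['image'][y0:y1,x0:x1,::-1]),None,fx=k,fy=k,interpolation=cv2.INTER_CUBIC)
    for x in range(x0,x1,grid): cv2.putText(im,str(x),((x-x0)*k,8),0,.3,(0,0,255)); im[:12:2,(x-x0)*k]=255
    for y in range(y0,y1,grid): cv2.putText(im,str(y),(0,(y-y0)*k+4),0,.3,(0,0,255))
    cv2.imwrite('pics/'+f,im); return c
E
python3 - <<'E'
from h import *
c=crop('top',305,200,415,325,5,'topc.png')
im=c['image']
# white turret/gate plate contour
hsv=cv2.cvtColor(im,cv2.COLOR_RGB2HSV); sub=np.zeros(im.shape[:2],np.uint8); sub[200:330,305:415]=255
m=((hsv[...,2]>170)&(hsv[...,1]<40)).astype(np.uint8)*sub
for k in cv2.findContours(m,0,2)[0]:
    if cv2.contourArea(k)>100: print('white',cv2.contourArea(k),cv2.minAreaRect(k))
m=((hsv[...,2]<45)).astype(np.uint8)*sub
for k in cv2.findContours(m,0,2)[0]:
    if cv2.contourArea(k)>12: print('dark',cv2.contourArea(k),cv2.minAreaRect(k))
E
```

```text
white 137.0 ((361.0, 312.0), (20.0, 10.0), 90.0)
white 2597.0 ((352.44378662109375, 257.9599914550781), (58.97196578979492, 64.31340789794922), 8.880659103393555)
white 190.0 ((336.0648498535156, 214.09793090820312), (11.141721725463867, 40.63014602661133), 74.93151092529297)
dark 32.0 ((343.9384765625, 266.892333984375), (11.907332420349121, 9.426639556884766), 60.2551155090332)
```

View pics/topc.png

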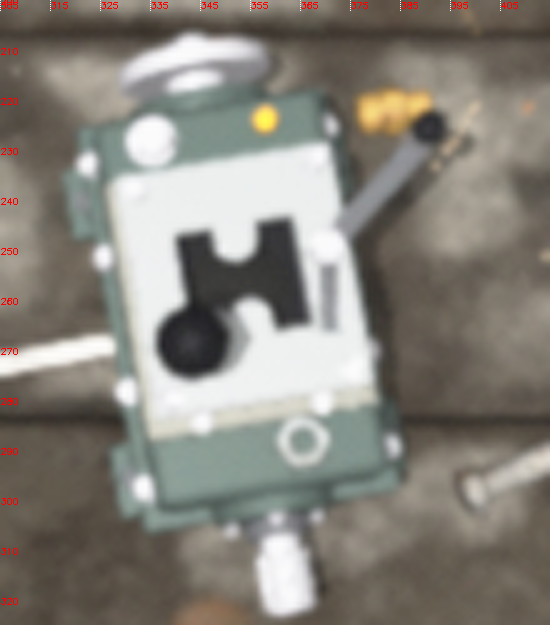

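The crop shows the H opening (crop px, ÷5 +305/200) with output-end slot corners (177,238),(212,231),(256,222),(291,217) and right-slot lower corners (277,329),(310,321). The knob is at (192,340) and the peg cap at (429,127).

```bash
python3 - <<'E'
from h import *
c=imaging.camera('top')
f=lambda a,z: onz(c,305+a[0]/5,200+a[1]/5,z)
im=dict(a=(177,238),b=(212,231),c=(256,222),d=(291,217),e=(277,329),g=(310,321))
mod=dict(a=(28,30),b=(28,10),c=(28,-10),d=(28,-30),e=(-28,-10),g=(-28,-30))
P=np.array([f(im[k],.125)[:2] for k in im]);M=np.array([mod[k] for k in im])/1000
A,_=cv2.estimateAffinePartial2D(M,P);print(A, 'scale',np.hypot(A[0,0],A[1,0]),'yaw',np.arctan2(A[1,0],A[0,0]))
print('res mm',(P-(M@A[:,:2].T+A[:,2]))*1000)
yaw=np.arctan2(A[1,0],A[0,0]);R=np.array([[np.cos(yaw),-np.sin(yaw)],[np.sin(yaw),np.cos(yaw)]])
g=P.mean(0)-R@M.mean(0);print('gate',g)
for n,px,z in(('knob',(192,340),.178),('peg',(429,127),.172),('pivot',(329,247),.130),('nut',(303,442),.098)):
    w=f(px,z);print(n,w,'gbx frame',R.T@(w[:2]-g)*1000)
for n,m in(('knobend',(36,-34)),('pegend',(-42,-92)),('knob n+',(0,34)),('knob n-',(0,-34))): print(n,g+R@np.array(m)/1000)
E
```

```text
[[ 0.92576225 -0.17885227  0.53620475]
 [ 0.17885227  0.92576225 -0.03688063]] scale 0.9428806321402363 yaw 0.1908434260188331
res mm [[-0.1708025  -0.02186877]
 [-0.23579588  1.44045183]
 [ 0.70684683 -1.50654026]
 [-0.34499895 -0.07004143]
 [-0.16517461 -1.18334043]
 [ 0.20998101  1.34133912]]
gate [ 0.53560909 -0.03660787]
knob [ 0.49823083 -0.00971269  0.178     ] gbx frame [-31.59797641  33.49706157]
peg [ 0.6011505  -0.12221366  0.172     ] gbx frame [ 48.11316817 -96.48393592]
pivot [ 0.551347   -0.07761217  0.13      ] gbx frame [  7.67419226 -43.24512161]
nut [ 0.46033113 -0.06612314  0.098     ] gbx frame [-79.50992805 -14.7001507 ]
knobend [ 0.57740486 -0.06316186]
pegend [ 0.51182283 -0.13490443]
knob n+ [ 0.52915973 -0.00322516]
knob n- [ 0.54205845 -0.06999059]
```

```bash
cat >> h.py <<'E'
from scipy.spatial.transform import Rotation as Ro
G=np.array([.5356,-.0366]); YAW=.19
RG=np.array([[np.cos(YAW),-np.sin(YAW)],[np.sin(YAW),np.cos(YAW)]])
def inc(p,yaw=YAW):
    "increment (cm, rad) to world TCP p with tool straight down and tool y at yaw"
    s=r.sense(); q=s['eef_rot']; R0=Ro.from_quat([q[1],q[2],q[3],q[0]])
    y=np.array([np.cos(yaw),np.sin(yaw),0]);z=np.array([0,0,-1.]);R1=Ro.from_matrix(np.column_stack([np.cross(y,z),y,z]))
    print(np.round(R0.inv().apply(np.array(p)-s['position'])*100,2),np.round((R0.inv()*R1).as_rotvec(),3))
def gb(m,z): return [*(G+RG@np.array(m)/1000),z]
E
python3 - <<'E'
from h import *
inc(gb((-31.6,33.5),.25)); inc(gb((-31.6,33.5),.25),YAW+np.pi)
E
```

```text
[-47.85 -43.53  -4.28] [-1.000e-03  1.000e-03  1.078e+00]
[-47.85 -43.53  -4.28] [-1.000e-03 -1.000e-03 -2.064e+00]
```

Emit:
{"fn": "servo_tool", "kwargs": {
  "increments": [
    [0,0,-4.3,0,0,0,-1],
    [-47.9,-43.5,-4.3,0,0,1.078,-1],
    [-47.9,-43.5,-4.3,0,0,1.078,-1],
    [-47.9,-43.5,-4.3,0,0,1.078,-1],
    [-47.9,-43.5,-4.3,0,0,1.078,-1],
    [-47.9,-43.5,-4.3,0,0,1.078,-1],
    [-47.9,-43.5,-4.3,0,0,1.078,-1],
    [-47.9,-43.5,-4.3,0,0,1.078,-1],
    [-47.9,-43.5,-4.3,0,0,1.078,-1],
    [-47.9,-43.5,-4.3,0,0,1.078,-1],
    [-47.9,-43.5,-4.3,0,0,1.078,-1],
    [-47.9,-43.5,-4.3,0,0,1.078,-1]
  ]
}}

```text
clock: 1.4
position: [0.4504, 0.0726, 0.2504]
eef_rot: [0.0, 0.637, 0.771, 0.0]
contact_force: [0.2, 0.5, -0.8]
grip_width: 1.003
grip_force: 0.0
```

Emit:
{"fn": "servo_tool", "kwargs": {
  "increments": [
    [0,0,0,0,0,0,-1],
    [0,0,0,0,0,0,-1]
  ]
}}

```text
clock: 1.6
position: [0.4499, 0.0736, 0.25]
eef_rot: [-0.001, 0.638, 0.77, -0.0]
contact_force: [0.3, -0.1, 0.2]
grip_width: 1.001
grip_force: 0.0
```

```bash
python3 - <<'E'
from h import *
inc(gb((-31.6,33.5),.22))
E
```

```text
[-9.08  3.2   2.99] [-0.001 -0.001 -0.003]
```

Emit:
{"fn": "servo_tool", "kwargs": {
  "increments": [
    [-4.5,1.6,0,0,0,0,-1],
    [-9.1,3.2,1.5,0,0,0,-1],
    [-9.1,3.2,3.0,0,0,0,-1],
    [-9.1,3.2,3.0,0,0,0,-1],
    [-9.1,3.2,3.0,0,0,0,-1],
    [-9.1,3.2,3.0,0,0,0,-1]
  ]
}}

```text
clock: 2.2
position: [0.4982, -0.0073, 0.2212]
eef_rot: [0.0, 0.636, 0.772, 0.0]
contact_force: [0.4, 0.2, 0.5]
grip_width: 1.001
grip_force: 0.0
```

```bash
python3 - <<'E'
from h import *
inc(gb((-31.6,33.5),.16)); print(r.sense()['position'])
c=imaging.camera('side'); p=proj(c,gb((0,0),.15)); print(p); x,y=int(p[0])-65,int(p[1])-50
crop('side',x,y,x+130,y+100,6,'s1.png')
E
```

```text
[-0.23 -0.05  6.12] [0.001 0.    0.002]
[ 0.49822875 -0.00731545  0.22124452]
[345.93477023 224.89554794]
```

View pics/s1.png

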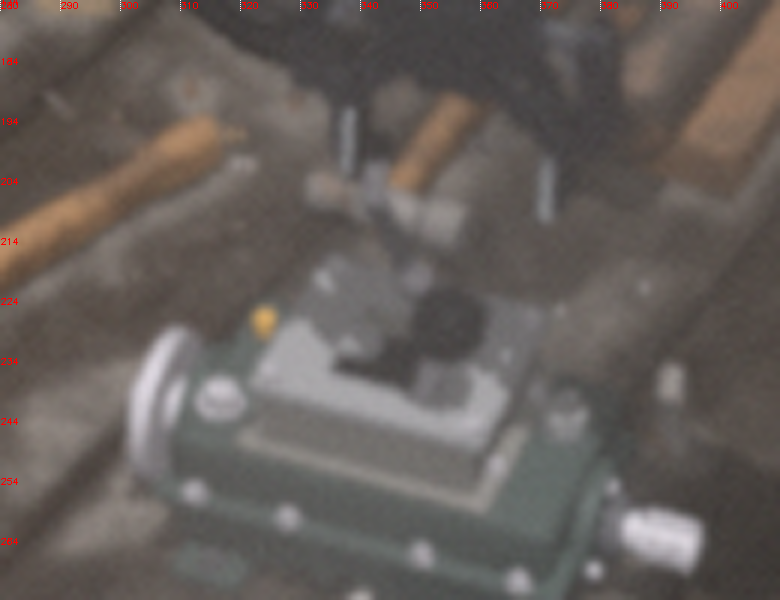

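The knob shows at about (354.7,227.7) with the open fingers above and either side of it (tips near rows 204–210). I'll check that against the knob estimate from the top view.

```bash
python3 - <<'E'
from h import *
c=imaging.camera('side'); print(proj(c,gb((-31.6,33.5),.178)), onz(c,354.7,227.7,.178), gb((-31.6,33.5),.178))
E
```

```text
[352.86039128 227.12237122] [ 0.49260027 -0.01021597  0.178     ] [np.float64(0.4982418931885815), np.float64(-0.009670799204828863), 0.178]
```

Emit:
{"fn": "servo_tool", "kwargs": {
  "increments": [
    [-0.2,0,2,0,0,0,-1],
    [-0.2,0,4,0,0,0,-1],
    [-0.2,0,5.5,0,0,0,-1],
    [-0.2,0,6.1,0,0,0,-1],
    [-0.2,0,6.1,0,0,0,-1],
    [-0.2,0,6.1,0,0,0,-1]
  ]
}}

```text
clock: 2.95
position: [0.4993, -0.0107, 0.1602]
eef_rot: [0.001, 0.637, 0.771, 0.0]
contact_force: [-0.5, -0.5, -0.6]
grip_width: 0.998
grip_force: 0.0
```

Emit:
{"fn": "servo_tool", "kwargs": {
  "increments": [
    [0,0,0,0,0,0,-0.3],
    [0,0,0,0,0,0,0],
    [0,0,0,0,0,0,0.05],
    [0,0,0,0,0,0,0.05],
    [0,0,0,0,0,0,0.05]
  ],
  "force": 20
}}

```text
clock: 3.45
position: [0.4989, -0.0108, 0.1594]
eef_rot: [0.0, 0.637, 0.771, 0.0]
contact_force: [0.4, 0.2, -0.2]
grip_width: 0.472
grip_force: 0.0
```

Caged at 40 mm without contact. Now I'll close gently.

Emit:
{"fn": "servo_tool", "kwargs": {
  "increments": [
    [0,0,0,0,0,0,0.12],
    [0,0,0,0,0,0,0.2],
    [0,0,0,0,0,0,0.3],
    [0,0,0,0,0,0,0.3],
    [0,0,0,0,0,0,0.3]
  ],
  "force": 20
}}

```text
clock: 3.95
position: [0.4985, -0.0108, 0.1594]
eef_rot: [-0.0, 0.637, 0.771, -0.0]
contact_force: [-2.6, -0.5, 3.0]
grip_width: 0.356
grip_force: 11.7
```

```bash
python3 - <<'E'
from h import *
s=r.sense(); t=RG.T@(s['position'][:2]-G)*1000; print(t)
inc(gb((0,35),.163));inc(gb((0,-33),.163))
E
```

```text
[-31.58686714  32.35982424]
[ 0.26  3.16 -0.36] [-0.001 -0.    -0.   ]
[-6.54  3.16 -0.36] [-0.001 -0.    -0.   ]
```

Emit:
{"fn": "servo_tool", "kwargs": {
  "increments": [
    [0,0.6,-0.12,0,0,0,0.3],
    [0,1.2,-0.22,0,0,0,0.3],
    [0,1.8,-0.3,0,0,0,0.3],
    [0,2.4,-0.35,0,0,0,0.3],
    [0,2.8,-0.37,0,0,0,0.3],
    [0,3.1,-0.37,0,0,0,0.3],
    [0,3.1,-0.37,0,0,0,0.3]
  ]
}}

```text
clock: 4.65
position: [0.5305, -0.0045, 0.1647]
eef_rot: [0.001, 0.637, 0.771, 0.001]
contact_force: [-4.2, 1.2, 10.3]
grip_width: 0.356
grip_force: 5.2
```

```bash
python3 - <<'E'
from h import *
s=r.sense(); t=RG.T@(s['position'][:2]-G)*1000; print(t)
c=imaging.camera('top'); cv2.imwrite('pics/t.png',c['image'][:,:,::-1])
c=imaging.camera('side'); p=proj(c,gb((0,0),.15)); x,y=int(p[0])-65,int(p[1])-50
crop('side',x,y,x+130,y+100,6,'s2.png')
E
```

```text
[ 1.01093702 32.52332475]
```

View pics/s2.png

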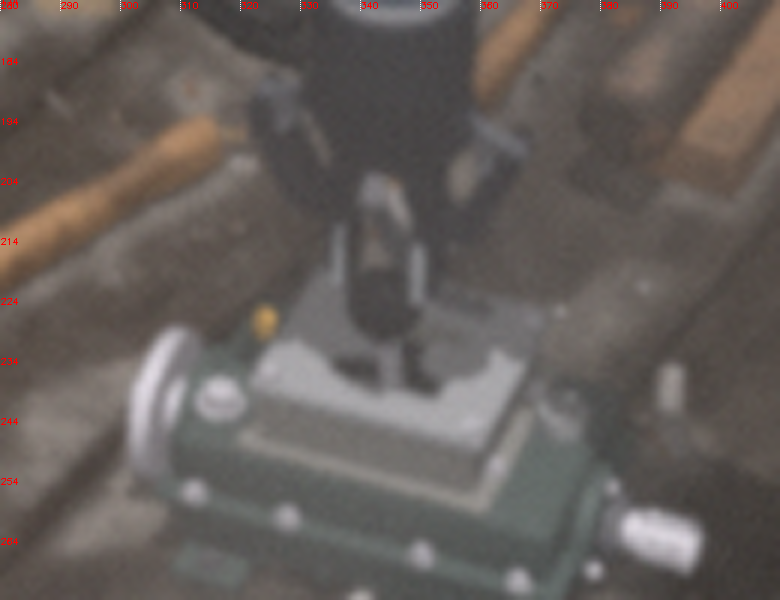

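The lever is now near neutral, with its stem at crop (390,375). The pads (crop x 340 and 418) hold only the upper half of the ball, which pushes the tool up. I'll open a little, go 10 mm lower and grip again.

Emit:
{"fn": "servo_tool", "kwargs": {
  "increments": [
    [0,0,0,0,0,0,0.0],
    [0,0,0,0,0,0,-0.05],
    [0,0,0.5,0,0,0,-0.05],
    [0,0,1.0,0,0,0,-0.05],
    [0,0,1.1,0,0,0,-0.05],
    [0,0,1.1,0,0,0,0.05],
    [0,0,1.1,0,0,0,0.12],
    [0,0,1.1,0,0,0,0.2],
    [0,0,1.1,0,0,0,0.25],
    [0,0,1.1,0,0,0,0.25]
  ],
  "force": 20
}}

```text
clock: 5.8
position: [0.5293, -0.0049, 0.1522]
eef_rot: [0.0, 0.637, 0.771, 0.0]
contact_force: [-1.0, 0.2, 0.6]
grip_width: 0.402
grip_force: 19.9
```

```bash
python3 - <<'E'
from h import *
s=r.sense(); t=RG.T@(s['position'][:2]-G)*1000; print(t,s['position'][2])
inc(gb((0,-34),s['position'][2]))
E
```

```text
[-0.22502846 32.31416835] 0.15217044228165108
[-6.63  0.02  0.  ] [ 0.  0. -0.]
```

Emit:
{"fn": "servo_tool", "kwargs": {
  "increments": [
    [-0.6,0,-0.14,0,0,0,0.3],
    [-1.2,0,-0.24,0,0,0,0.3],
    [-1.8,0,-0.32,0,0,0,0.3],
    [-2.4,0,-0.37,0,0,0,0.3],
    [-3.0,0,-0.39,0,0,0,0.3],
    [-3.0,0,-0.39,0,0,0,0.3]
  ]
}}

```text
clock: 6.4
position: [0.5351, -0.0359, 0.1559]
eef_rot: [0.001, 0.637, 0.771, -0.001]
contact_force: [-0.0, -0.3, 1.3]
grip_width: 0.404
grip_force: 20.5
```

Emit:
{"fn": "servo_tool", "kwargs": {
  "increments": [
    [-0.7,0,0.02,0,0,0,0.3],
    [-1.4,0,0.07,0,0,0,0.3],
    [-2.1,0,0.16,0,0,0,0.3],
    [-2.7,0,0.25,0,0,0,0.3],
    [-3.2,0,0.35,0,0,0,0.3],
    [-3.45,0,0.39,0,0,0,0.3],
    [-3.45,0,0.39,0,0,0,0.3]
  ]
}}

```text
clock: 7.1
position: [0.5416, -0.0694, 0.152]
eef_rot: [0.001, 0.637, 0.771, -0.001]
contact_force: [-2.0, -0.7, 3.2]
grip_width: 0.402
grip_force: 20.7
```

```bash
python3 - <<'E'
from h import *
s=r.sense(); t=RG.T@(s['position'][:2]-G)*1000; print(t,s['position'][2])
c=imaging.camera('side'); p=proj(c,gb((0,0),.15)); x,y=int(p[0])-65,int(p[1])-50
crop('side',x,y,x+130,y+100,6,'s3.png')
E
```

```text
[ -0.31584774 -33.34101738] 0.15199895171054256
```

View pics/s3.png

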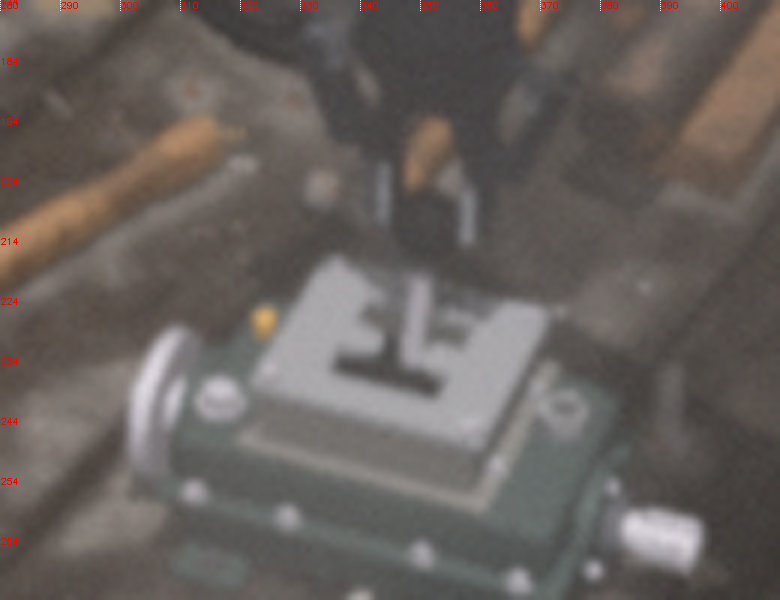

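The lever has crossed to the keeper side in neutral: ball at crop (425,215), stem in the channel at the far slot. Now I'll push toward the flange end.

Emit:
{"fn": "servo_tool", "kwargs": {
  "increments": [
    [0,0.6,0.01,0,0,0,0.3],
    [0,1.2,0.06,0,0,0,0.3],
    [0,1.8,0.13,0,0,0,0.3],
    [0,2.4,0.22,0,0,0,0.3],
    [0,2.9,0.33,0,0,0,0.3],
    [0,3.2,0.4,0,0,0,0.3],
    [0,3.2,0.4,0,0,0,0.3]
  ]
}}

```text
clock: 7.9
position: [0.5718, -0.0646, 0.148]
eef_rot: [0.001, 0.637, 0.771, -0.003]
contact_force: [-4.2, -5.5, 4.9]
grip_width: 0.404
grip_force: 21.1
```

Emit:
{"fn": "servo_tool", "kwargs": {
  "increments": [
    [0,0.2,0.03,0,0,0,0.3],
    [0,0.4,0.06,0,0,0,0.3],
    [0,0.4,0.06,0,0,0,0.3],
    [0,0.4,0.06,0,0,0,0.3]
  ]
}}

```text
clock: 8.3
position: [0.5756, -0.0645, 0.1475]
eef_rot: [0.001, 0.637, 0.771, -0.003]
contact_force: [-5.9, -7.3, 4.7]
grip_width: 0.403
grip_force: 20.9
```

```bash
python3 - <<'E'
from h import *
s=r.sense(); print(RG.T@(s['position'][:2]-G)*1000,s['position'][2],RG.T@s['contact_force'][:2],s['contact_force'][2])
E
```

```text
[ 34.05660403 -34.95255939] 0.14749195154149047 [-7.19606952 -6.0985006 ] 4.7431688481933545
```

Emit:
{"fn": "servo_tool", "kwargs": {
  "increments": [
    [-0.15,0.1,0.03,0,0,0,0.3],
    [-0.2,0.25,0.06,0,0,0,0.3],
    [-0.2,0.35,0.08,0,0,0,0.3],
    [-0.2,0.35,0.08,0,0,0,0.3]
  ]
}}

```text
clock: 8.7
position: [0.5793, -0.0645, 0.1464]
eef_rot: [0.0, 0.637, 0.771, -0.003]
contact_force: [-5.3, -5.1, 5.2]
grip_width: 0.402
grip_force: 20.8
```

```bash
python3 - <<'E'
from h import *
s=r.sense(); print(RG.T@(s['position'][:2]-G)*1000,s['position'][2],RG.T@s['contact_force'][:2],s['contact_force'][2])
E
```

```text
[ 37.63400831 -35.65310131] 0.14641046994264514 [-6.16787319 -3.98172898] 5.162447127153454
```

Emit:
{"fn": "servo_tool", "kwargs": {
  "increments": [
    [-0.1,0.1,0.03,0,0,0,0.3],
    [-0.1,0.2,0.05,0,0,0,0.3],
    [-0.1,0.2,0.05,0,0,0,0.3]
  ]
}}

```text
clock: 9.0
position: [0.5806, -0.0646, 0.146]
eef_rot: [-0.001, 0.637, 0.771, -0.003]
contact_force: [-7.7, -3.0, 7.5]
grip_width: 0.398
grip_force: 21.0
```

```bash
python3 - <<'E'
from h import *
s=r.sense(); print(RG.T@(s['position'][:2]-G)*1000,s['position'][2],RG.T@s['contact_force'][:2],s['contact_force'][2])
c=crop('top',305,200,415,325,5,'t4.png')
c=imaging.camera('side'); p=proj(c,gb((0,0),.15)); x,y=int(p[0])-65,int(p[1])-50
crop('side',x,y,x+130,y+100,6,'s4.png')
E
```

```text
[ 38.93452342 -36.00819287] 0.1460131087618457 [-8.08765592 -1.46347065] 7.4593919029165585
```

View pics/s4.png

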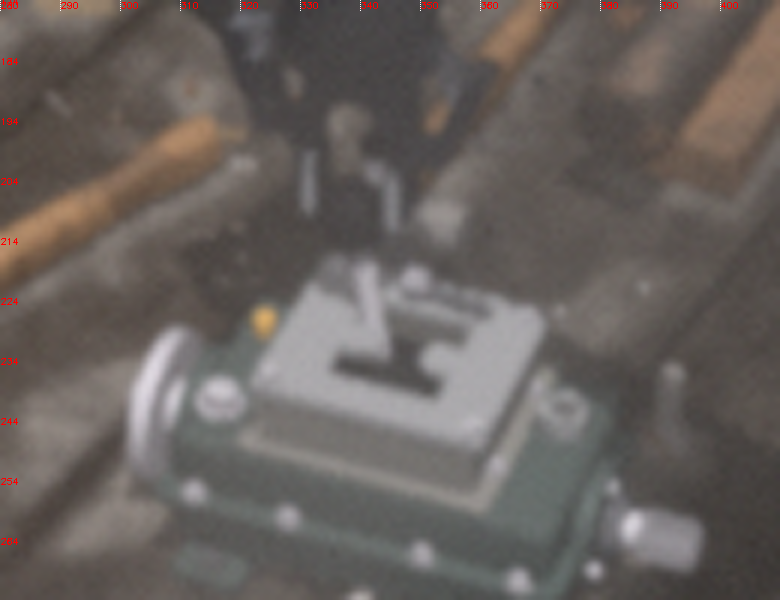

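The lever leans into the keeper-side slot at the flange end, and the gearbox has not moved in the image. One more press to confirm the stop.

Emit:
{"fn": "servo_tool", "kwargs": {
  "increments": [
    [0,0.1,0.02,0,0,0,0.3],
    [0,0.2,0.03,0,0,0,0.3],
    [0,0.2,0.03,0,0,0,0.3],
    [0,0.2,0.03,0,0,0,0.3]
  ]
}}

```text
clock: 9.55
position: [0.5811, -0.0645, 0.1458]
eef_rot: [-0.001, 0.637, 0.771, -0.004]
contact_force: [-11.4, -3.9, 10.9]
grip_width: 0.405
grip_force: 21.3
```

```bash
python3 - <<'E'
from h import *
s=r.sense(); print(RG.T@(s['position'][:2]-G)*1000,s['position'][2],RG.T@s['contact_force'][:2],s['contact_force'][2])
E
```

```text
[ 39.41542415 -35.9946467 ] 0.14582428189524815 [-11.91204671  -1.6758791 ] 10.87479111682653
```

The stop is confirmed: force rose 4 N for 0.5 mm of motion. I'll ease off, open and lift.

Emit:
{"fn": "servo_tool", "kwargs": {
  "increments": [
    [0,-0.15,0,0,0,0,0.25],
    [0,-0.15,0,0,0,0,0.1],
    [0,-0.15,0,0,0,0,-0.1],
    [0,-0.15,0,0,0,0,-0.3],
    [0,-0.15,0,0,0,0,-0.3],
    [0,-0.15,-2,0,0,0,-0.3],
    [0,-0.15,-5,0,0,0,-0.3],
    [0,-0.15,-8,0,0,0,-0.3],
    [0,-0.15,-10,0,0,0,-0.3],
    [0,-0.15,-10,0,0,0,-0.3]
  ]
}}

```text
clock: 10.55
position: [0.5857, -0.0635, 0.2492]
eef_rot: [0.003, 0.637, 0.771, 0.002]
contact_force: [0.9, -0.5, -1.0]
grip_width: 0.649
grip_force: 0.0
```

```bash
python3 - <<'E'
from h import *
s=r.sense(); print(s['position'],s['contact_force'])
inc(gb((48.1,-96.5),.24))
c=crop('top',305,200,415,325,5,'t5.png')
c=imaging.camera('side'); p=proj(c,gb((0,0),.15)); x,y=int(p[0])-65,int(p[1])-50
crop('side',x,y,x+130,y+100,6,'s5.png')
p=[proj(c,gb((48.1,-96.5),.172)),proj(c,gb((36,-34),.175))];print(p)
E
```

```text
[ 0.58570355 -0.06350087  0.24919818] [ 0.86164775 -0.45994911 -1.01905827]
[-6.06  0.39  0.94] [0.007 0.002 0.   ]
[array([341.56214258, 196.28003141]), array([338.35516976, 208.5500329 ])]
```

View pics/s5.png

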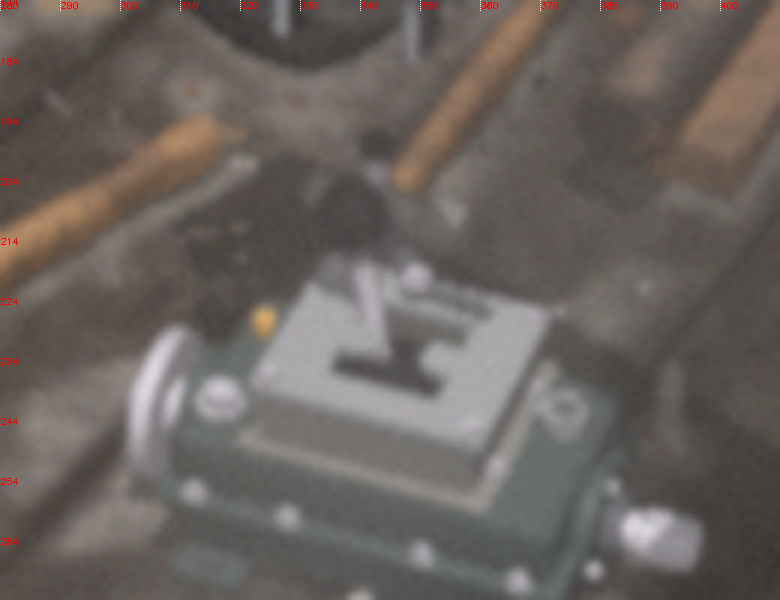

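The knob is seen at (338.7,208.5), where the home pose predicts (338.4,208.5), so the lever is home. The peg cap is at (342.8,197.3), within about 1 px of its estimate. Now I'll go over the peg.

Emit:
{"fn": "servo_tool", "kwargs": {
  "increments": [
    [-3,0.2,0,0,0,0,-0.1],
    [-6.1,0.4,0,0,0,0,-0.1],
    [-6.1,0.4,1,0,0,0,-0.1],
    [-6.1,0.4,2,0,0,0,-0.1],
    [-6.1,0.4,2,0,0,0,-0.1],
    [-6.1,0.4,2,0,0,0,-0.1]
  ]
}}

```text
clock: 11.3
position: [0.5978, -0.1212, 0.2248]
eef_rot: [-0.001, 0.636, 0.771, -0.0]
contact_force: [-0.4, 0.3, 0.1]
grip_width: 0.549
grip_force: 0.0
```

```bash
python3 - <<'E'
from h import *
print(r.sense()['position'])
inc(gb((48.1,-96.5),.14))
E
```

```text
[ 0.59775178 -0.12122252  0.22478834]
[-0.18  0.32  8.48] [-0.002 -0.001  0.001]
```

Emit:
{"fn": "servo_tool", "kwargs": {
  "increments": [
    [-0.1,0.2,2,0,0,0,-0.1],
    [-0.1,0.2,4,0,0,0,-0.1],
    [-0.1,0.2,5.5,0,0,0,-0.1],
    [-0.1,0.2,7,0,0,0,-0.1],
    [-0.1,0.2,8.2,0,0,0,-0.1],
    [-0.1,0.2,8.2,0,0,0,0.1],
    [-0.1,0.2,8.2,0,0,0,0.3],
    [-0.1,0.2,8.2,0,0,0,0.42],
    [-0.1,0.2,8.2,0,0,0,0.42],
    [-0.1,0.2,8.2,0,0,0,0.42]
  ]
}}

```text
clock: 12.3
position: [0.6013, -0.1232, 0.1445]
eef_rot: [0.001, 0.637, 0.771, 0.0]
contact_force: [0.6, 0.4, 0.0]
grip_width: 0.287
grip_force: 0.0
```

```bash
python3 - <<'E'
from h import *
s=r.sense(); print(RG.T@(s['position'][:2]-G)*1000,s['position'][2])
c=imaging.camera('side'); p=proj(c,gb((40,-90),.17)); x,y=int(p[0])-50,int(p[1])-40
crop('side',x,y,x+100,y+75,8,'s6.png')
E
```

```text
[ 48.20440248 -97.42980255] 0.14452979136688673
```

View pics/s6.png

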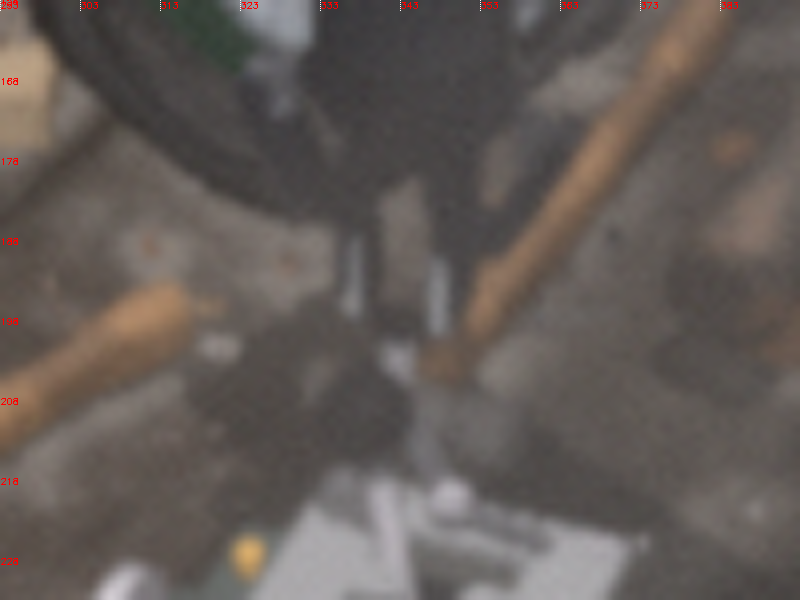

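The cap at crop (397,318) stands between the pads, but only at their tips. I'll go 10 mm lower, then follow the first half of the arc.

Emit:
{"fn": "servo_tool", "kwargs": {
  "increments": [
    [0,0,0.5,0,0,0,0.42],
    [0,0,1.0,0,0,0,0.42],
    [0,0,1.0,0,0,0,0.42],
    [-0.4,-0.8,1.0,0,0,0,0.42],
    [-0.8,-1.6,1.0,0,0,0,0.42],
    [-1.0,-2.2,1.0,0,0,0,0.42],
    [-1.2,-2.8,1.0,0,0,0,0.42],
    [-1.4,-3.7,1.0,0,0,0,0.42],
    [-1.45,-4.6,1.0,0,0,0,0.42],
    [-1.45,-4.6,1.0,0,0,0,0.42]
  ]
}}

```text
clock: 13.4
position: [0.5566, -0.1459, 0.1338]
eef_rot: [-0.001, 0.637, 0.771, -0.0]
contact_force: [0.1, 0.4, 0.7]
grip_width: 0.294
grip_force: 0.0
```

```bash
python3 - <<'E'
from h import *
s=r.sense(); print(RG.T@(s['position'][:2]-G)*1000,s['position'][2],RG.T@s['contact_force'][:2],s['contact_force'][2])
E
```

```text
[ 1.82980353e-02 -1.11344147e+02] 0.1338021770581888 [0.17180431 0.37031767] 0.706728628017098
```

Emit:
{"fn": "servo_tool", "kwargs": {
  "increments": [
    [0.05,-0.8,0,0,0,0,0.42],
    [0.2,-1.6,0,0,0,0,0.42],
    [0.5,-2.4,0,0,0,0,0.42],
    [0.9,-3.3,0,0,0,0,0.42],
    [1.2,-3.8,0,0,0,0,0.42],
    [1.5,-4.2,0,0,0,0,0.42],
    [1.5,-4.2,0,0,0,0,0.42]
  ]
}}

```text
clock: 14.1
position: [0.5135, -0.1386, 0.1338]
eef_rot: [-0.0, 0.637, 0.771, -0.0]
contact_force: [-0.2, -0.2, -0.6]
grip_width: 0.287
grip_force: 0.0
```

```bash
python3 - <<'E'
from h import *
s=r.sense(); print(RG.T@(s['position'][:2]-G)*1000,s['position'][2],RG.T@s['contact_force'][:2],s['contact_force'][2])
c=imaging.camera('side'); p=proj(c,gb((0,-50),.15)); x,y=int(p[0])-50,int(p[1])-40
crop('side',x,y,x+100,y+75,8,'s7.png')
E
```

```text
[-40.97635117 -95.95004657] 0.13377169022022475 [-0.24189066 -0.19497404] -0.6068724262969976
```

View pics/s7.png

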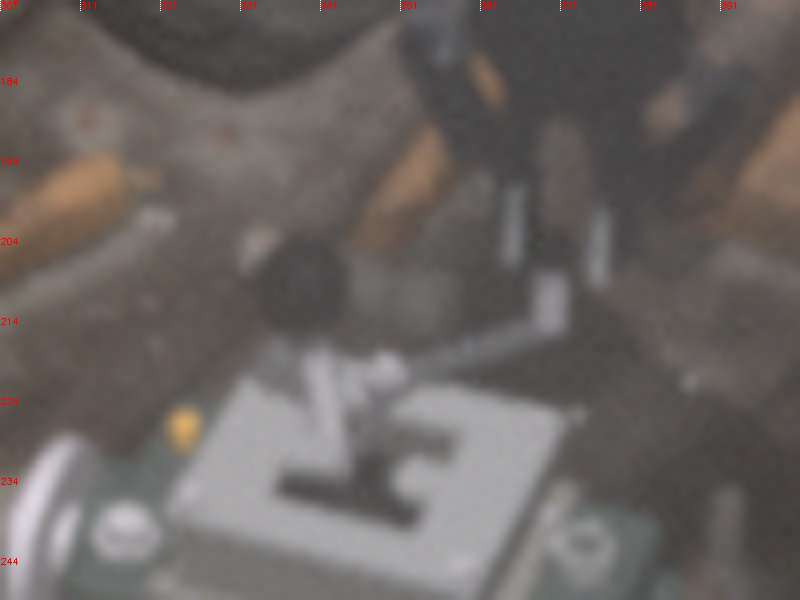

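The keeper has swung with the peg, which stands between the pads at crop (550,300), and the bar lies across the slot behind the stem. I'll push the last few millimetres to its stop.

Emit:
{"fn": "servo_tool", "kwargs": {
  "increments": [
    [0.2,-0.2,0,0,0,0,0.42],
    [0.3,-0.4,0,0,0,0,0.42],
    [0.4,-0.6,0,0,0,0,0.42],
    [0.4,-0.6,0,0,0,0,0.42]
  ]
}}

```text
clock: 14.6
position: [0.5082, -0.1358, 0.1338]
eef_rot: [0.0, 0.637, 0.771, 0.001]
contact_force: [2.5, 1.7, -1.2]
grip_width: 0.29
grip_force: 1.6
```

```bash
cat > st.py <<'E'
from h import *
s=r.sense(); print(RG.T@(s['position'][:2]-G)*1000,s['position'][2],RG.T@s['contact_force'][:2],s['contact_force'][2])
E
python3 st.py
```

```text
[-45.6236756  -92.26180477] 0.13383739900183753 [2.80656871 1.19515259] -1.1977372895157765
```

Emit:
{"fn": "servo_tool", "kwargs": {
  "increments": [
    [0,-0.15,0,0,0,0,0.42],
    [0.1,-0.3,0,0,0,0,0.42],
    [0.1,-0.3,0,0,0,0,0.42]
  ]
}}

```text
clock: 14.9
position: [0.5078, -0.1357, 0.134]
eef_rot: [0.002, 0.637, 0.771, 0.002]
contact_force: [10.7, 2.2, -6.2]
grip_width: 0.291
grip_force: 5.1
```

```bash
python3 st.py
```

```text
[-45.99797305 -92.03049503] 0.1340488622036931 [10.92750544  0.15149567] -6.191130417286158
```

The keeper is on its stop: 11 N, with 0.4 mm of motion for 3 mm commanded. Back off, open, lift and move clear.

Emit:
{"fn": "servo_tool", "kwargs": {
  "increments": [
    [0,0.2,0,0,0,0,0.42],
    [0,0.5,0,0,0,0,0.42],
    [0,0.5,0,0,0,0,0.2],
    [0,0.5,0,0,0,0,0],
    [0,0.5,0,0,0,0,0],
    [0,0.5,-2,0,0,0,0],
    [0,0.5,-5,0,0,0,0],
    [0,0.5,-9,0,0,0,0],
    [-5,-3,-13,0,0,0,0],
    [-10,-7,-14,0,0,0,0],
    [-14,-10,-14,0,0,0,0],
    [-14,-10,-14,0,0,0,0]
  ]
}}

```text
clock: 16.1
position: [0.4315, -0.2948, 0.2748]
eef_rot: [0.001, 0.637, 0.771, -0.0]
contact_force: [0.7, -0.5, -1.2]
grip_width: 0.502
grip_force: 0.0
```

```bash
python3 - <<'E'
from h import *
s=r.sense();print(s['clock'],s['position'],s['contact_force'])
for n,cands in(('side',0),('top',0)):
    c=imaging.camera(n); im=c['image']; cv2.imwrite(f'pics/end_{n}.png',im[:,:,::-1])
    g=cv2.cvtColor(im,cv2.COLOR_RGB2GRAY).astype(float)
    for nm,m,z in(('knob',(36,-34),.175),('peg closed',(-42,-92),.170)):
        p=proj(c,gb(m,z)); x,y=np.round(p).astype(int); w=14
        sub=g[y-w:y+w+1,x-w:x+w+1]; mk=((sub<np.percentile(sub,3)+12)).astype(np.uint8)
        nl,lab,st,ce=cv2.connectedComponentsWithStats(mk)
        print(n,nm,'pred',p.round(1),[(int(st[i,4]),(ce[i]+[x-w,y-w]).round(1).tolist()) for i in range(1,nl) if st[i,4]>6])
# gearbox moved? white plate outline and nut/shaft blobs vs the start
a=cv2.imread('pics/top0.png');b=cv2.imread('pics/end_top.png')
for nm,(x0,y0,x1,y1) in dict(flange=(322,203,362,222),shaft=(350,300,372,326),nut=(352,280,378,298),bolt=(392,284,425,305),tin=(262,278,300,312),fitting=(372,215,386,230)).items():
    A=a[y0:y1,x0:x1];t=b[y0-4:y1+4,x0-4:x1+4]; _,v,_,l=cv2.minMaxLoc(cv2.matchTemplate(t,A,cv2.TM_CCOEFF_NORMED)); print(nm,'shift',l[0]-4,l[1]-4,round(v,3))
E
```

```text
16.1 [ 0.4314699  -0.29477147  0.27480137] [ 0.65662327 -0.54516609 -1.23591008]
side knob pred [338.4 208.6] [(171, [335.3, 210.9])]
side peg closed pred [369.6 204.3] [(212, [378.0, 199.8]), (7, [359.0, 193.9]), (11, [360.1, 212.6]), (8, [375.2, 216.9])]
top knob pred [366.  234.9] [(113, [363.4, 233.8])]
top peg closed pred [397.  262.9] [(66, [393.4, 260.6])]
flange shift 0 0 1.0
shaft shift 0 0 0.968
nut shift 0 0 0.999
bolt shift 0 0 0.999
tin shift 0 0 1.0
fitting shift 0 0 0.998
```

Nothing else has shifted. The blobs look contaminated, so I'll check knob and peg more closely by numbers.

```bash
python3 - <<'E'
from h import *
c=imaging.camera('top'); g=cv2.cvtColor(c['image'],cv2.COLOR_RGB2GRAY)
print('cols 384..404, rows 252..272');print(g[252:273,384:405])
for n,p,z in(('peg',(393.4,260.6),.17),('knob',(363.4,233.8),.175)):
    w=onz(c,*p,z);print(n,RG.T@(w[:2]-G)*1000)
# grey along the wanted slot and bar, sampled in gate frame (x 28..-28 at y=-20)
for y in(-30,-26,-20,-14): print(y,[int(g[tuple(np.round(proj(c,gb((x,y),.127))[::-1]).astype(int))]) for x in range(30,-34,-4)])
E
```

```text
cols 384..404, rows 252..272
[[ 78  84  91  97  96  96 102 110 114 112 114 115 115 115 111 106 103 100
  105 105 105]
 [ 65  73  83  93  96  93  96 103 106 106 107 105 105 105 103 100  95  94
   98 102 104]
 [ 62  63  74  83  86  91  92  98 106 107 105 104 101  98  99  96  96  95
   96 100 106]
 [ 79  66  64  67  72  82  86  96 101 103 102 100  98  98  97  98  98  99
  101 105 109]
 [111  89  71  63  62  69  79  89  97  99 101  98  98  97  96  98 103 106
  110 112 116]
 [138 120 101  75  65  64  66  75  86  90  96  98 101 100  97  97 101 108
  114 120 122]
 [149 142 130 108  88  71  62  64  72  80  87  95 100  98  95  91  92  98
  111 120 121]
 [151 150 145 136 119  97  77  65  62  63  70  83  86  89  86  81  78  83
   95 108 114]
 [149 150 151 149 142 129 109  91  73  54  53  57  62  67  68  66  70  77
   84  88 103]
 [137 147 152 151 149 146 138 121  95  61  47  48  47  50  52  61  70  78
   80  85 102]
 [112 133 144 151 151 150 148 137 108  67  52  54  52  49  49  57  68  76
   81  91 108]
 [ 92 108 126 139 148 149 148 132  99  61  55  59  56  50  50  58  70  77
   84  98 116]
 [ 
[... 487 characters left out ...]
  92  92  94 101 107 111 113
  117 124 129]
 [ 83  94  99  99  98  94  92  88  87  86  88  88  90  91  97 101 106 110
  113 119 125]
 [ 80  94 100  98  99  97  94  92  88  88  90  88  89  89  96  99 103 107
  111 116 124]
 [ 78  91  94  95  95  93  93  89  89  88  87  88  90  92  96 101 105 107
  108 114 118]]
peg [-35.06176009 -84.98441625]
knob [ 39.75252243 -28.50167699]
-30 [172, 218, 201, 229, 213, 158, 158, 224, 207, 196, 232, 228, 204, 233, 232, 239]
-26 [123, 119, 130, 104, 104, 148, 111, 93, 139, 124, 101, 151, 132, 109, 191, 237]
-20 [205, 192, 160, 137, 113, 143, 121, 54, 56, 57, 57, 56, 58, 63, 177, 231]
-14 [208, 197, 209, 196, 178, 149, 80, 53, 55, 57, 58, 56, 54, 68, 142, 237]
```

The peg cap's true centre is about (396.2,262.6), against (397,262.9) predicted for closed, so the keeper is fully across. Handing in.

```bash
python3 -c "
from rig import r
print(r.finish_job())"
```

```text
the job is handed in; nothing more can be done
None
```

The job is handed in: the lever is home in the wanted slot and the keeper is closed behind it, both pushed until they met their stops. The gearbox, nut, bolt, tin and fitting showed no shift between the first and last top pictures; I did not check the spanner, pliers or hammer that way.

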